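# Clamp the ring gauge in its holding fixture

### The arm

A 7-joint arm with a two-finger parallel gripper is mounted at the origin on the work surface; the furniture and walls round the work are solid. World frame = base frame: x ahead of the robot, y to its left, z up, the work surface at z = 0. Lengths are in m, angles in rad, forces in N, time in s.
With the tool pointing down it reaches from about 0.4 to 0.85 m from the base axis. Payload 4.5 kg.
Tool frame: the origin (TCP) lies midway between the tips of the shut fingers; the grasp point (between the pads) lies 19 mm behind it; z points along the fingers, y is the direction in which the jaws open and shut (so a half turn about z gives the same grasp; the last joint's range is limited). The gripper opens to 88 mm and grips with 3 to 60 N. Pads are 18 mm wide; open, the fingers measure 123 mm over their backs; the gripper's body (75 mm by 187 mm) begins 45 mm behind the grasp point.
Start: joints at [1.175, 0.689, -0.195, 1.565, 0.157, 0.902, -0.215], TCP at [0.26, -0.568, 0.239] pointing down, gripper open.
Joint ranges: [-3.01, 3.01], [-0.46, 2.08], [-1.47, 1.51], [0.13, 2.56], [-1, 4.14], [0.04, 2.09], [-2.66, 2.66]. Speed limits (rad/s): [2.57, 2.57, 3.14, 3.14, 3.14, 3.14, 3.14].

### API

Orientations are given as a unit quaternion [x, y, z, w].
In Python, from plant import get_state, snapshot, finish_job, find_in gives the robot as it stands.
- The arm moves only by the shell command python3 -m creep 'ROWS' [OPENING] [FORCE]. ROWS is JSON, one flat list of numbers, 6 for each row, row after row: the shift along the tool's x, y, z in mm, then the turn, a rotation vector about the tool's x, y, z in degrees. In form: [tx, ty, tz, wx, wy, wz, tx, ty, tz, wx, wy, wz, ...]. A call has 1 to 5 rows; each row shifts and turns the pose as measured when the row begins, along the tool's axes as they then stand; what a row does not reach is not made up. A row lasts 1/12 s, in which the tool goes at most 41.7 mm and 7.16 degrees, less where a joint would pass 70% of its speed; a pose out of reach is approached as far as the arm can. A call is refused whole if a number of a shift passes 41.7 or a number of a turn 7.16, either way. A call with a gripper value outside its range is refused whole. OPENING is the finger opening in mm, from 0 to 88.1, set as the call begins (- or left out, the last holds). The fingers move at their own pace and stop on an object; FORCE is the grip in N (left out, the last holds). Time passes only in rows, so rows that do not move let the fingers close. It gives the time, the measured TCP pose, the force and the opening at its end, in the units of the state.
- get_state(): the state, without advancing time (a new reading comes with each control period).
- snapshot(name): name is "side" or "top" or "wrist"; returns a dict with "color" (400x640x3 uint8, red, green, blue), "intrinsics" (3x3 intrinsics, pixels), "dist_coeffs" ([k1, k2, p1, p2, k3] as OpenCV has them; the pictures are not rectified), "extrinsics" (4x4, takes a point from world to camera coordinates). Camera axes: x right, y down, z forward; pixel columns grow to the right and rows downward; lengths in m; the calibration is good to about 2 mm. A picture is of the moment at which its call begins. There is no depth.
- finish_job(): hands the job in, once; it reports no verdict.
Trained networks look in the newest picture that a camera, given by its name, has taken for a name from the list of things; names that differ only in an ending like _2 or _b are one class to them, and where a whole thing is asked for, a point or a joint stands for the part that bears it (a point fixed in the world has none). Each returns a list of dicts, best first, with "score" (0 to 1); they miss things now and then, are a little off and sometimes report something else, mostly with a low value. They report only what shows in the picture. A call takes as long as a camera call.
- find_in(thing, camera): "xy" ([column, row] in pixels, amid what is visible of it).
The state is a dict: "clock": time; "q": joint angles; "qd": joint speeds; "joint_torque": joint torques, N m; "tool_pos": TCP position; "eef_rot": TCP orientation; "contact_force": force on the tool from outside, world axes, zero at the start; "moment": the same for the moment, N m; "opening": opening from 0.0 (shut) to 1.0 (fully open).
Only numpy, scipy, OpenCV 4.12 (cv2) and the standard library are available. Lean on these libraries where they do the work, as an engineer would, in place of code of your own. Each camera call takes 0.05 s, during which the arm holds its last target.

### The job

Clamp the steel ring gauge in its fixture: push the blue clamp strap round with the side of a finger until it stands over the ring against its stop, then press the red cam lever all the way down so that the strap's pad is tight on the ring. Leave the ring seated in its nest, do not press the lever down before the strap is over the ring, and leave the other things on the worktop where they stand.

Things in the scene. Friction and masses are not known exactly. Their poses are not given: they have to be found in the camera images.
- fixture: Aluminium base plate of the clamp, 110 (x) x 190 (y) x 20 mm, fixed to the worktop. Origin at the centre of its underside. In its own frame the round nest for the ring is at (0, +45) mm and the clamp's upright stud at (0, -45) mm.
- clamp_pivot (a point): Point on the upright swing axis of the strap, on the top face of the plate (20 mm over the worktop); axes as the fixture's.
- clamp_swing (a joint): Swing of the strap about the upright stud, rad. 0: the strap points along the fixture's +x, open; it grows counter-clockwise seen from above to 1.571 at a hard stop, where the strap points along the fixture's +y, over the ring. It stays where it is left (friction 0.15 N m, about 2 N of push near the free end).
- clamp_strap: Blue steel strap, 26 mm wide, 10 mm thick, from 3 mm behind the stud's axis (round eye, 37 mm across) to 109 mm out. Origin on the swing axis at the strap's underside, x axis along the strap to its free end, z up. Lever up, its underside is 49 mm and its top 59 mm over the worktop; the cam lowers it by up to 5 mm.
- strap_end (a point): Point on the strap's centre line, in the middle of its thickness, 85 mm out from the swing axis; the side faces are 13 mm to either side. Beside it, 90 mm out, hangs a round black pad, 28 mm across, its face 14.5 mm below the strap's underside and about 4 mm clear of the ring's top until the lever is pressed; a 5 mm high nut is above.
- cam_lever (a joint): Angle of the cam lever, rad. It grows as the lever is pressed: the lever makes the angle 1.2 minus this value with the horizontal, so 1.2 (hard stop) is fully down, level. It stays where it is left (friction 0.15 N m, about 2 N near the end of the handle).
- lever_axle (a point): Middle of the level axle of the cam lever, straight above the stud on the swing axis, 75 mm over the worktop. The lever turns with the strap; it rises from here away from the strap's free end (opposite to the strap) and goes down on that side: its upper face, the one to push, looks back over the strap.
- lever_grip (a point): Point in the middle of the red handle of the cam lever, 85 mm from the axle. The handle is 20 mm wide and 13 mm thick (6.5 mm from this point to its upper face) and runs from 50 to 108 mm from the axle.
- ring_gauge: Loose steel setting ring, 54 mm across, 18 mm high, lying in its 8 mm deep nest in the plate with its top 30 mm over the worktop. Origin at the centre of its underside. It stays where it is.
- nest (a point): Centre of the nest's floor, 12 mm over the worktop.
- brass_adaptor: Bystander: brass hexagon fitting, 27 x 31 x 40 mm, standing in front of the plate (robot side). Origin at the centre of its underside.
- small_weight: Bystander: small steel weight with a knob, 27 mm across, 62 mm high, standing in front of the plate (robot side). Origin at the centre of its underside.
- pressure_gauge: Bystander: round pressure gauge lying on its back, 121 x 87 x 40 mm, to the left behind the pump. Origin below it, on the worktop.
- oil_bottle: Bystander: white dropper bottle with a red cap, 46 mm across, 119 mm high, far to the left. Origin at the centre of its underside.
- gauge_block_box: Bystander: shut wooden box, 67 x 150 x 47 mm, to the left. Origin at the centre of its underside.

How it is judged:
By the outcome, as a careful person would: the job done as asked, in the order asked, and still so for the second after the job is handed in, with the robot touching nothing.
It also fails if it takes over 51 s, if anything falls off the work surface, if the arm or the gripper's body presses on something with over 40 N, if the wrist force passes 120 N, or if a joint passes its speed limit or range.

## Working session

There is one attempt and no reset: what is moved stays moved. The work goes in short steps, Python scripts to look and compute and a shell command to move; the robot and the scene stay as the last step left them, time stands still between calls to the robot, and variables do not carry over. Pictures are saved under pics/ and viewed, and the job is handed in when it is done.

```bash
ls; mkdir -p pics; python3 - <<'E'
from plant import get_state, snapshot, find_in
import cv2
print(get_state())
for c in ["side","top","wrist"]:
    s=snapshot(c); cv2.imwrite(f"pics/{c}0.png",s["color"][:,:,::-1])
    if c!="wrist":
        print(c,s["intrinsics"],s["dist_coeffs"],s["extrinsics"])
        for n in ["fixture","clamp_pivot","strap_end","lever_axle","lever_grip","ring_gauge","nest","clamp_strap","cam_lever","brass_adaptor","small_weight"]:
            print(n,[(r["xy"],round(r["score"],2)) for r in find_in(n,c)[:2]])
E
```

```text
pics
{'clock': 0.0, 'q': array([ 1.17479824,  0.69003393, -0.19449866,  1.5663434 ,  0.15730262,
        0.9024921 , -0.21508262]), 'qd': array([-0.00188323, -0.00120459, -0.00156633, -0.00016175,  0.00219862,
       -0.00160087,  0.00018612]), 'joint_torque': array([ 2.70157607e-04, -5.27549815e+01, -1.26691595e+00, -1.53426558e+01,
       -5.27223281e-02,  6.48398098e-03,  1.66529562e-04]), 'tool_pos': array([ 0.26011084, -0.56760118,  0.23787865]), 'eef_rot': array([ 9.76987736e-01,  2.13293401e-01, -2.70082734e-04, -9.03264607e-04]), 'contact_force': array([-0.13594762, -0.28599473, -0.30983858]), 'moment': array([-0.03998453, -0.01118816,  0.05193067]), 'opening': 0.9989495090905628}
side [[398.94540558   0.         321.93218002]
 [  0.         398.94540558 195.75082656]
 [  0.           0.           1.        ]] [-0.00369663  0.          0.          0.          0.        ] [[ 9.88158690e-01 -1.53434893e-01 -3.71037989e-04 -4.56294739e-01]
 [-6.05694110e-02 -3.87857904e-01 -9.19726912e-01  1.49743826e-01]
 [ 1.40974291e-01  9.08858614e-01 -3.92558619e-01  9.46985976e-01]
 [ 0.00
[... 837 characters left out ...]
8435012e-02]
 [-9.92548325e-01 -2.20614610e-02 -1.19837869e-01  4.73442530e-01]
 [ 1.19865325e-01  7.83938333e-05 -9.92790158e-01  1.46239139e+00]
 [ 0.00000000e+00  0.00000000e+00  0.00000000e+00  1.00000000e+00]]
fixture [([399.0, 183.9], 0.81)]
clamp_pivot [([398.5, 183.2], 0.86), ([242.0, 191.2], 0.22)]
strap_end [([400.1, 168.6], 0.54)]
lever_axle [([404.4, 180.7], 0.81)]
lever_grip [([397.6, 169.4], 0.15)]
ring_gauge [([407.2, 177.8], 0.6), ([381.1, 188.6], 0.43)]
nest [([389.4, 217.4], 0.41), ([251.5, 250.7], 0.22)]
clamp_strap [([398.5, 170.0], 0.67)]
cam_lever [([388.9, 216.7], 0.46)]
brass_adaptor [([408.8, 213.9], 0.63), ([242.1, 190.7], 0.2)]
small_weight [([389.4, 215.9], 0.38)]
```

```bash
python3 - <<'E'
import cv2,numpy as np
a=cv2.imread("pics/side0.png")[200:330,260:460]; b=cv2.imread("pics/top0.png")[120:250,330:480]
cv2.imwrite("pics/sc.png",cv2.resize(a,None,fx=4,fy=4,interpolation=2)); cv2.imwrite("pics/tc.png",cv2.resize(b,None,fx=4.6,fy=4.6,interpolation=2)[:600])
E
```

```text
(no output)
```

View pics/sc.png

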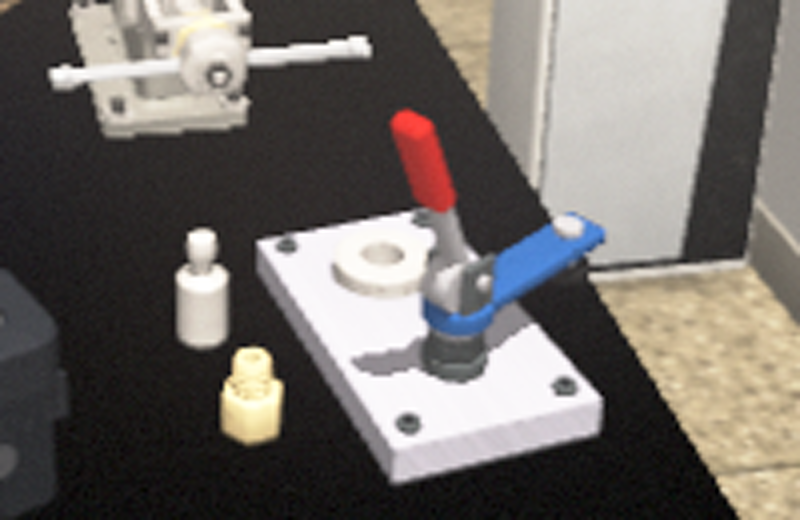

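View pics/tc.png

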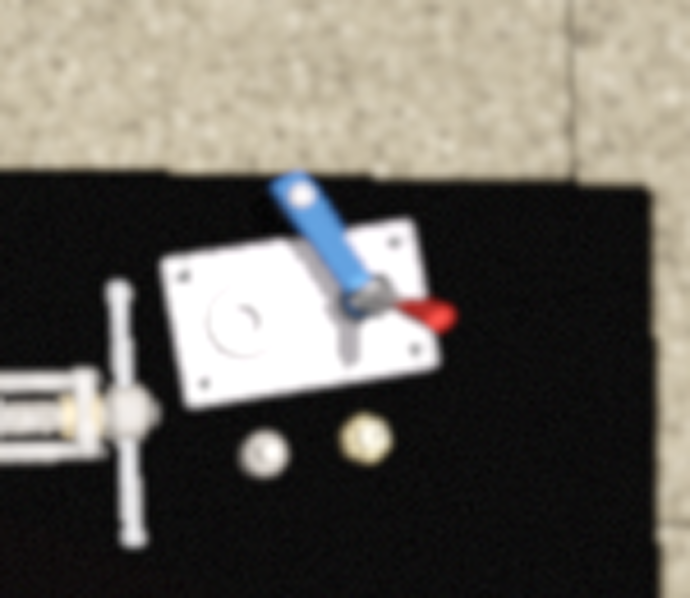

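View pics/side0.png

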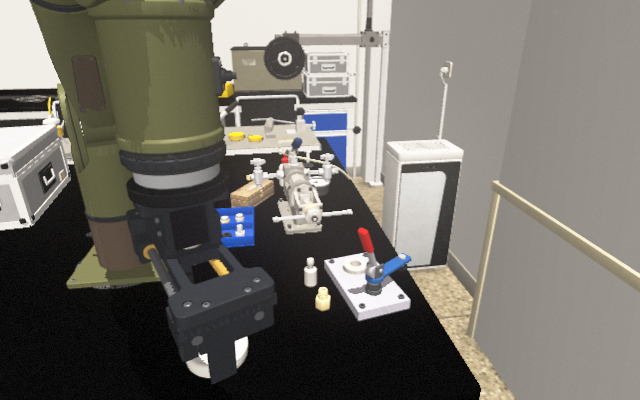

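View pics/wrist0.png

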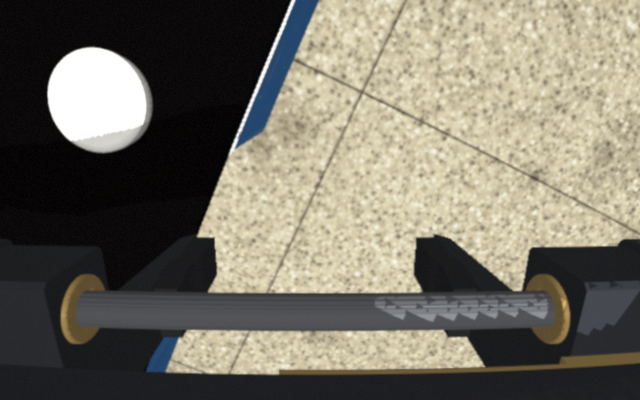

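View pics/top0.png

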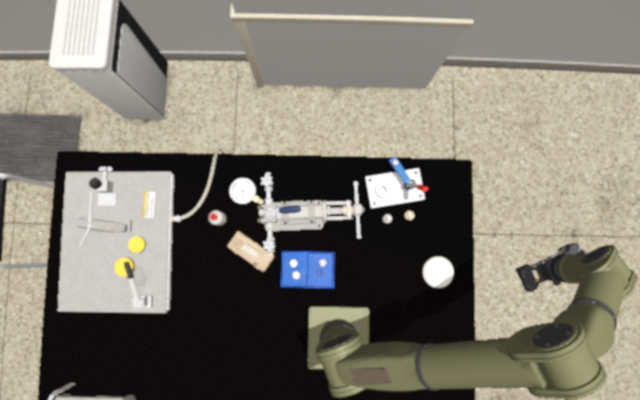

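```bash
cat > h.py <<'E'
import numpy as np,cv2
from plant import get_state,snapshot,find_in
def proj(s,P):
    R=s["extrinsics"][:3,:3];t=s["extrinsics"][:3,3]
    return cv2.projectPoints(np.asarray(P,float).reshape(-1,3),cv2.Rodrigues(R)[0],t,s["intrinsics"],np.asarray(s["dist_coeffs"],float))[0][:,0]
def fw(p,P):
    P=np.asarray(P,float).reshape(-1,3);c,s=np.cos(p[2]),np.sin(p[2])
    return P@np.array([[c,s,0],[-s,c,0],[0,0,1]])+[p[0],p[1],0]
def strap(th,r,z): return [r*np.cos(th),-.045+r*np.sin(th),z]
def lever(th,lv,d):
    a=1.2-lv; return strap(th,-d*np.cos(a),.075+d*np.sin(a))
E
python3 - <<'E'
from h import *
from scipy.optimize import least_squares
T=snapshot("top");S=snapshot("side")
X,Y=.055,.095
# top order: left-far(+x,+y), right-far(+x,-y), right-near(-x,-y), left-near
t3=[[X,Y,.02],[X,-Y,.02],[-X,-Y,.02],[-X,Y,.02]]
t2=np.array([[163,257],[413,220],[440,366],[187,408]])/4.6+[330,120]
s3=[[-X,Y,.02],[-X,-Y,.02],[X,-Y,.02],[-X,-Y,0]]
s2=np.array([[257,242],[392,448],[603,398],[392,482]])/4+[260,200]
f=lambda p:np.r_[(proj(T,fw(p,t3))-t2).ravel(),(proj(S,fw(p,s3))-s2).ravel()]
r=least_squares(f,[.5,-.2,0]);p=r.x;print(p,np.round(r.fun.reshape(-1,2),1))
# swing from nut (90 out, z=.064) & lever tip
n_t=np.array([301,196])/4.6+[330,120]; n_s=np.array([570,225])/4+[260,200]
g=lambda q:np.r_[(proj(T,fw(p,strap(q[0],.09,.062)))-n_t)[0],(proj(S,fw(p,strap(q[0],.09,.062)))-n_s)[0]]
r=least_squares(g,[.5]);th=r.x[0];print(th,r.fun)
print("lever tip proj side",(proj(S,fw(p,lever(th,0,.108)))-[260,200])*4,"top",(proj(T,fw(p,lever(th,0,.108)))-[330,120])*4.6)
for n,P in dict(pivot=[0,-.045,.02],send=strap(th,.085,.054),end=strap(1.571,.085,.054),tip=strap(th,.109,.054),grip=lever(th,0,.085),gripC=lever(1.571,0,.085),gripD=lever(1.571,1.2,.085),ring=[0,.045,.03]).items(): print(n,fw(p,P).round(4))
E
```

```text
[ 0.52090153 -0.19243914  0.18047092] [[ 0.1  0.6]
 [-1.6  0.4]
 [-1.6 -0.9]
 [ 0.3 -1.5]
 [-0.2 -0.2]
 [ 0.2  0.8]
 [-0.4  0.9]
 [-0.2  0.9]]
0.41495235942870057 [-0.22878438 -0.57953466 -0.36569954  0.57903917]
lever tip proj side [[413.40804098 113.77558416]] top [[436.15599147 314.72444244]]
pivot [[ 0.529  -0.2367  0.02  ]]
send [[ 0.5994 -0.189   0.054 ]]
end [[ 0.5137 -0.1531  0.054 ]]
tip [[ 0.6192 -0.1756  0.054 ]]
grip [[ 0.5035 -0.254   0.1542]]
gripC [[ 0.5345 -0.267   0.1542]]
gripD [[ 0.5443 -0.3203  0.075 ]]
ring [[ 0.5128 -0.1482  0.03  ]]
```

```bash
cat >> h.py <<'E'
from scipy.spatial.transform import Rotation as Ro
PIV=np.array([.529,-.2367]);YAW=.1805
def rep():
    s=get_state();p=s["tool_pos"];R=Ro.from_quat(s["eef_rot"]).as_matrix();d=p[:2]-PIV
    print("t",round(s["clock"],2),"p",p.round(4),"xang",np.degrees(np.arctan2(R[1,0],R[0,0])).round(1),"zaxis",R[:,2].round(3),"polar r,ang",(np.hypot(*d)*1e3).round(1),np.degrees(np.arctan2(d[1],d[0])).round(1),"F",s["contact_force"].round(1),"open",round(s["opening"],2),"q7",s["q"].round(2))
    return s,R
def to(tgt):
    s,R=rep();print("shift mm",(R.T@(np.array(tgt)-s["tool_pos"])*1e3).round(1))
def tgt(wdeg,r,tang,z):
    a=np.radians(wdeg);return [PIV[0]+r*np.cos(a)-tang*np.sin(a),PIV[1]+r*np.sin(a)+tang*np.cos(a),z]
E
python3 -m creep '[38,-13,0,0,0,0, 38,-13,0,0,0,0, 38,-13,0,0,0,0, 38,-13,0,0,0,0, 38,-13,0,0,0,0]' 0 20
python3 -m creep '[38,-13,0,0,0,0, 38,-13,0,0,0,0, 38,-13,0,0,0,0, 38,-13,0,0,0,0, 38,-13,0,0,0,0]'
python3 -c "
from h import *
to(tgt(34,.075,-.045,.12))"
```

```text
clock: 1.77
tool_pos: [0.3998, -0.4379, 0.237]
eef_rot: [0.98, 0.201, -0.004, 0.003]
contact_force: [0.8, -0.3, 0.2]
opening: 0.648
clock: 2.18
tool_pos: [0.5543, -0.2973, 0.2356]
eef_rot: [0.98, 0.2, -0.004, 0.004]
contact_force: [-0.2, -0.9, -0.0]
opening: 0.265
t 2.18 p [ 0.5543 -0.2973  0.2356] xang 23.1 zaxis [-0.006 -0.01  -1.   ] polar r,ang 65.6 -67.4 F [-0.2 -0.9 -0. ] open 0.27 q7 [ 0.49  0.7  -0.14  1.56  0.12  0.9  -0.86]
shift mm [ 83.7 -36.4 114.6]
```

```bash
python3 -m creep '[28,-12,0,0,0,0, 28,-12,0,0,0,0, 27,-12,0,0,0,0, 0,0,0,0,0,-5.5, 0,0,0,0,0,-5.5]'
python3 -c "
from h import *
to(tgt(34,.075,-.045,.12))"
```

```text
clock: 2.6
tool_pos: [0.6285, -0.2132, 0.2345]
eef_rot: [0.953, 0.304, 0.0, 0.001]
contact_force: [-1.2, -0.7, 0.3]
opening: 0.004
t 2.6 p [ 0.6285 -0.2132  0.2345] xang 35.4 zaxis [ 0.001 -0.002 -1.   ] polar r,ang 102.3 13.3 F [-1.2 -0.7  0.3] open 0.0 q7 [ 0.35  0.75 -0.19  1.44  0.16  0.96 -0.83]
shift mm [-20.8   8.  114.5]
```

```bash
python3 -m creep '[-20,8,20,0,0,0, 0,0,35,0,0,0, 0,0,35,0,0,0, 0,0,20,0,0,0, 0,0,0,0,0,0]'
python3 - <<'E'
from h import *
to(tgt(34,.075,-.045,.043))
S=snapshot("side")["color"][:,:,::-1]
cv2.imwrite("pics/s1.png",cv2.resize(S[130:330,240:480],None,fx=3,fy=3,interpolation=2))
E
```

```text
clock: 3.02
tool_pos: [0.6226, -0.2285, 0.1236]
eef_rot: [0.951, 0.31, 0.005, 0.003]
contact_force: [0.9, 1.1, -0.7]
opening: 0.007
t 3.02 p [ 0.6226 -0.2285  0.1236] xang 36.1 zaxis [ 0.012 -0.002 -1.   ] polar r,ang 94.0 5.0 F [ 0.9  1.1 -0.7] open 0.01 q7 [ 0.37  0.87 -0.17  1.55  0.2   0.73 -0.83]
shift mm [-7.9 -1.5 80.5]
```

View pics/s1.png

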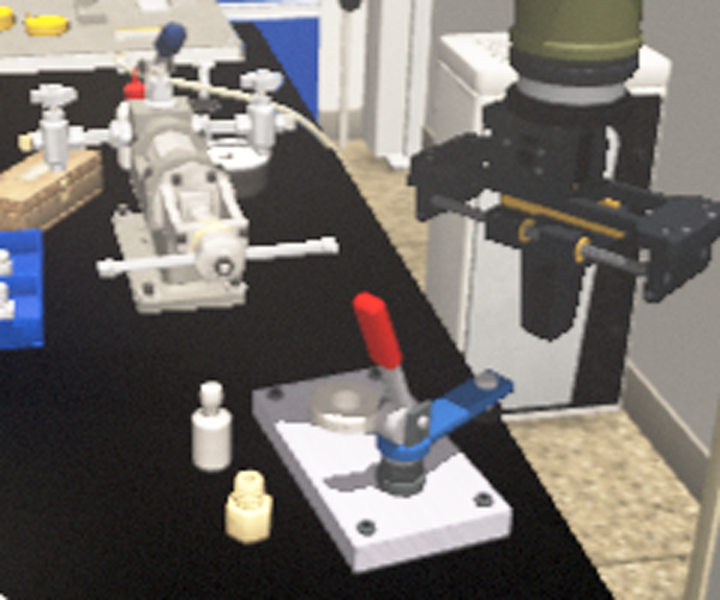

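```bash
python3 - <<'E'
from h import *
S=snapshot("side")
print((proj(S,[[.6226,-.2285,.1236],[.605,-.187,.062]])-[240,130])*3)
E
python3 -m creep '[-4,0,27,0,0,0, -4,0,27,0,0,0, 0,0,26,0,0,1, 0,0,0,0,0,1, 0,0,0,0,0,0]'
python3 -c "
from h import *
to(tgt(34,.075,-.030,.043))"
```

```text
[[543.85712586 330.92561742]
 [488.83973366 380.88816453]]
clock: 3.53
tool_pos: [0.6299, -0.2371, 0.0572]
eef_rot: [0.956, 0.291, 0.017, 0.01]
contact_force: [-0.1, 0.5, 1.3]
opening: 0.001
t 3.53 p [ 0.6299 -0.2371  0.0572] xang 33.9 zaxis [ 0.039 -0.01  -0.999] polar r,ang 100.9 -0.2 F [-0.1  0.5  1.3] open 0.0 q7 [ 0.37  0.97 -0.14  1.57  0.21  0.58 -0.87]
shift mm [ -8.8 -27.1  13.2]
```

```bash
cat >> h.py <<'E'
def go(wdeg,r,tang,z,xdeg=None):
    s,R=rep();xd=np.radians(wdeg if xdeg is None else xdeg);c,sn=np.cos(xd),np.sin(xd)
    D=np.array([[c,sn,0],[sn,-c,0],[0,0,-1]])
    print("shift",(R.T@(np.array(tgt(wdeg,r,tang,z))-s["tool_pos"])*1e3).round(1),"turn",np.degrees(Ro.from_matrix(R.T@D).as_rotvec()).round(2))
E
python3 -c "
from h import *
go(34,.075,-.045,.043)"
```

```text
t 3.53 p [ 0.6299 -0.2371  0.0572] xang 33.9 zaxis [ 0.039 -0.01  -0.999] polar r,ang 100.9 -0.2 F [-0.1  0.5  1.3] open 0.0 q7 [ 0.37  0.97 -0.14  1.57  0.21  0.58 -0.87]
shift [ -8.8 -12.1  13.6] turn [ 1.69 -1.53 -0.11]
```

```bash
python3 -m creep '[-9,-12,0,1.7,-1.5,0, 0,0,7,0,0,0, 0,0,6,0,0,0, 0,0,0,0,0,0]'
python3 -c "
from h import *
go(34,.075,-.033,.043)"
```

```text
clock: 3.87
tool_pos: [0.622, -0.2336, 0.0518]
eef_rot: [0.957, 0.292, 0.006, 0.004]
contact_force: [-1.6, 0.3, -0.2]
opening: 0.003
t 3.87 p [ 0.622  -0.2336  0.0518] xang 33.9 zaxis [ 0.014 -0.004 -1.   ] polar r,ang 93.1 1.9 F [-1.6  0.3 -0.2] open 0.0 q7 [ 0.36  0.97 -0.14  1.57  0.21  0.6  -0.87]
shift [ -4.  -16.5   8.6] turn [ 0.63 -0.57 -0.09]
```

```bash
python3 -m creep '[-4,0,7,1,-1,0, 0,0,7,0.5,-0.5,0, 0,0,0,0,0,0]'
python3 -c "
from h import *
go(34,.075,-.033,.043)"
```

```text
clock: 4.12
tool_pos: [0.6219, -0.2365, 0.0402]
eef_rot: [0.956, 0.292, -0.007, -0.003]
contact_force: [-0.1, -0.1, 1.0]
opening: 0.004
t 4.12 p [ 0.6219 -0.2365  0.0402] xang 33.9 zaxis [-0.016  0.002 -1.   ] polar r,ang 92.9 0.1 F [-0.1 -0.1  1. ] open 0.0 q7 [ 0.37  1.   -0.14  1.54  0.21  0.63 -0.86]
shift [ -2.2 -18.8  -2.6] turn [-0.6   0.69 -0.07]
```

```bash
python3 -m creep '[-2,-5,-2,-0.5,0.5,0, 0,-5,0,0,0,0, 0,-5,0,0,0,0, 0,-3,0,0,0,0]'
python3 -c "
from h import *
go(34,.075,-.0305,.043)"
python3 -m creep '[2.7,-6.5,0,0,0,-5, 2.7,-6.5,0,0,0,-5, 2.7,-6.5,0,0,0,-5]'
python3 -c "
from h import *
go(49,.075,-.0305,.043)"
```

```text
clock: 4.45
tool_pos: [0.6118, -0.2228, 0.0429]
eef_rot: [0.957, 0.291, 0.0, 0.001]
contact_force: [0.2, 0.7, 0.5]
opening: 0.006
t 4.45 p [ 0.6118 -0.2228  0.0429] xang 33.9 zaxis [ 0.001 -0.002 -1.   ] polar r,ang 84.0 9.6 F [0.2 0.7 0.5] open 0.01 q7 [ 0.35  0.98 -0.13  1.6   0.21  0.57 -0.88]
shift [-1.4 -4.2 -0.1] turn [ 0.11  0.01 -0.13]
clock: 4.7
tool_pos: [0.6069, -0.2034, 0.0436]
eef_rot: [0.909, 0.417, 0.001, 0.003]
contact_force: [1.0, -2.8, -0.7]
opening: 0.005
t 4.7 p [ 0.6069 -0.2034  0.0436] xang 49.3 zaxis [ 0.004 -0.005 -1.   ] polar r,ang 84.7 23.2 F [ 1.  -2.8 -0.7] open 0.0 q7 [ 0.35  0.97 -0.19  1.64  0.31  0.55 -0.73]
shift [-1.2 -6.4  0.6] turn [0.36 0.07 0.34]
```

```bash
python3 -m creep '[2,-7.5,0,0,0,-5, 2,-7.5,0,0,0,-5, 2,-7.5,0,0,0,-5, 2,-7.5,0,0,0,-5]'
python3 - <<'E'
from h import *
go(69,.075,-.0305,.043)
S=snapshot("side")["color"][:,:,::-1]
cv2.imwrite("pics/s2.png",cv2.resize(S[130:330,240:480],None,fx=3,fy=3,interpolation=2))
S=snapshot("top")["color"][:,:,::-1]
cv2.imwrite("pics/t2.png",cv2.resize(S[120:250,330:480],None,fx=4.6,fy=4.6,interpolation=2))
E
```

```text
clock: 5.03
tool_pos: [0.592, -0.1794, 0.0451]
eef_rot: [0.817, 0.577, 0.005, 0.008]
contact_force: [2.6, 0.1, -1.1]
opening: 0.003
t 5.03 p [ 0.592  -0.1794  0.0451] xang 70.4 zaxis [ 0.018 -0.007 -1.   ] polar r,ang 85.2 42.3 F [ 2.6  0.1 -1.1] open 0.0 q7 [ 0.36  0.95 -0.26  1.73  0.45  0.51 -0.53]
shift [-0.9 -7.8  1.9] turn [1.1  0.03 1.43]
```

View pics/s2.png

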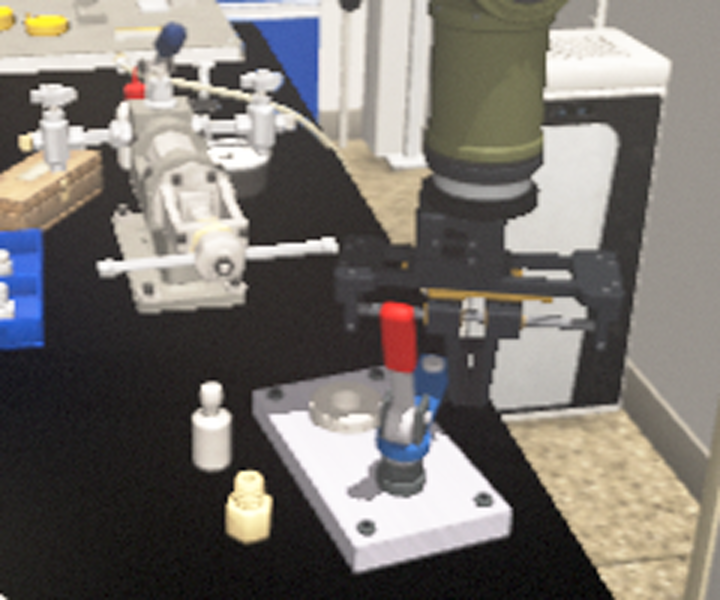

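View pics/t2.png

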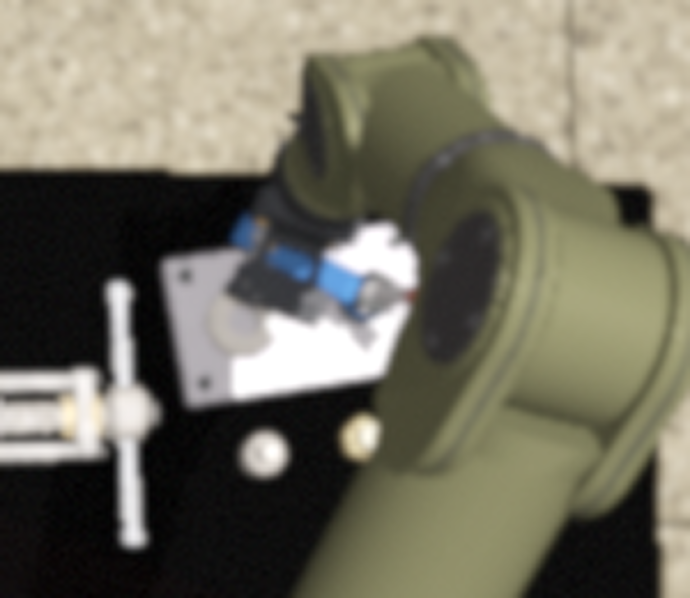

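```bash
python3 -m creep '[2,-8,1,1,0,-5, 2,-8,1,0,0,-4, 2,-8,0,0,0,-4, 2,-8,0,0,0,-4]'
python3 - <<'E'
from h import *
go(88,.075,-.0305,.043)
E
python3 -m creep '[2,-7,1,0.7,0,-4, 2,-7,1,0,0,-4, 2,-7,0,0,0,-3]'
python3 - <<'E'
from h import *
go(100.3,.075,-.0305,.043)
E
```

```text
clock: 5.47
tool_pos: [0.5697, -0.1635, 0.045]
eef_rot: [0.724, 0.69, 0.005, 0.005]
contact_force: [2.4, 0.8, -0.8]
opening: 0.006
t 5.47 p [ 0.5697 -0.1635  0.045 ] xang 87.2 zaxis [ 0.014 -0.001 -1.   ] polar r,ang 83.7 60.9 F [ 2.4  0.8 -0.8] open 0.01 q7 [ 0.38  0.94 -0.31  1.8   0.56  0.48 -0.36]
shift [ 0.3 -7.7  1.9] turn [ 0.79  0.02 -0.82]
clock: 5.72
tool_pos: [0.5537, -0.1569, 0.0446]
eef_rot: [0.654, 0.756, 0.004, 0.004]
contact_force: [1.4, 0.5, -0.4]
opening: 0.006
t 5.72 p [ 0.5537 -0.1569  0.0446] xang 98.3 zaxis [ 0.012  0.    -1.   ] polar r,ang 83.5 72.8 F [ 1.4  0.5 -0.4] open 0.01 q7 [ 0.4   0.93 -0.34  1.85  0.64  0.46 -0.25]
shift [ 0.6 -8.1  1.5] turn [ 0.66  0.1  -2.02]
```

```bash
python3 -m creep '[0,-5,1,0.6,0,-2, 0,-5,0,0,0,0]'
python3 -m creep '[0,-5,0,0,0,0, 0,-5,0,0,0,0]'
python3 - <<'E'
from h import *
go(100.3,.075,-.0305,.043)
S=snapshot("side")["color"][:,:,::-1]
cv2.imwrite("pics/s3.png",cv2.resize(S[130:330,240:480],None,fx=3,fy=3,interpolation=2))
E
```

```text
clock: 5.88
tool_pos: [0.546, -0.157, 0.0442]
eef_rot: [0.641, 0.768, 0.002, 0.002]
contact_force: [1.9, 1.4, -0.5]
opening: 0.007
clock: 6.05
tool_pos: [0.5421, -0.1573, 0.0449]
eef_rot: [0.642, 0.767, 0.007, 0.006]
contact_force: [14.8, 1.5, -9.7]
opening: 0.003
t 6.05 p [ 0.5421 -0.1573  0.0449] xang 100.1 zaxis [ 0.018  0.004 -1.   ] polar r,ang 80.5 80.6 F [14.8  1.5 -9.7] open 0.0 q7 [ 0.4   0.92 -0.34  1.89  0.66  0.43 -0.24]
shift [-0.8  3.4  1.9] turn [ 1.06 -0.03 -0.17]
```

View pics/s3.png

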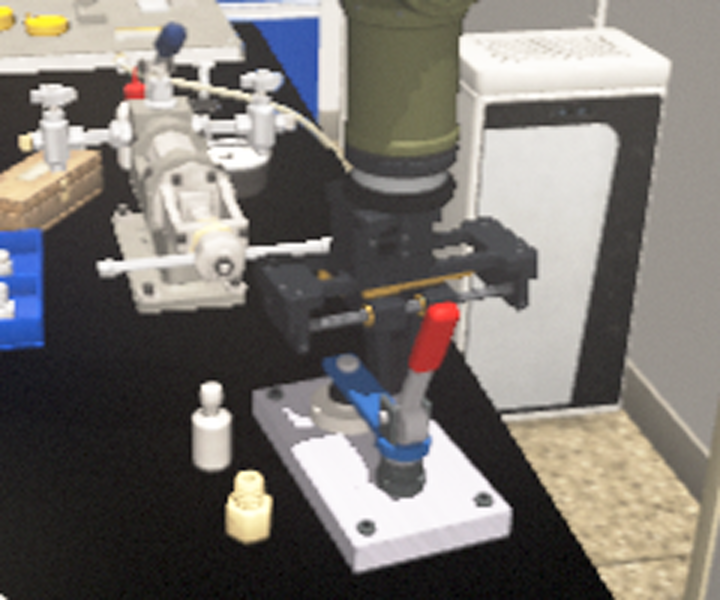

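```bash
python3 -m creep '[0,6,0,0,0,0, 0,12,0,0,0,0, 0,5,0,0,0,0]'
python3 -m creep '[0,0,-30,0.5,0,0, 0,0,-38,0,0,0, 0,0,-38,0,0,0, 0,0,-38,0,0,0, 0,0,0,0,0,0]'
python3 - <<'E'
from h import *
go(100.3,-.000,0,.2)
S=snapshot("side");S=S["color"][:,:,::-1]
cv2.imwrite("pics/s4.png",cv2.resize(S[200:330,260:460],None,fx=4,fy=4,interpolation=2))
E
```

```text
clock: 6.35
tool_pos: [0.5635, -0.1557, 0.0451]
eef_rot: [0.645, 0.765, 0.005, 0.005]
contact_force: [0.6, -0.4, -0.6]
opening: 0.011
clock: 6.77
tool_pos: [0.5571, -0.1575, 0.1899]
eef_rot: [0.647, 0.762, -0.005, -0.004]
contact_force: [0.5, -0.6, 0.4]
opening: 0.007
t 6.77 p [ 0.5571 -0.1575  0.1899] xang 99.3 zaxis [-0.013 -0.002 -1.   ] polar r,ang 84.0 70.5 F [ 0.5 -0.6  0.4] open 0.01 q7 [ 0.49  0.73 -0.52  1.74  0.48  0.81 -0.09]
shift [-73.6 -40.7  -9.5] turn [-0.78 -0.02 -0.98]
```

View pics/s4.png

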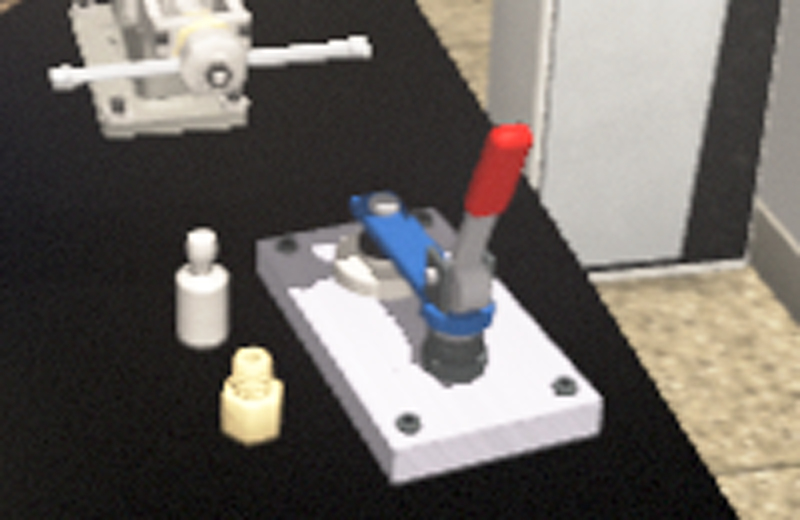

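```bash
python3 - <<'E'
from h import *
S=snapshot("side");p=[.5209,-.1924,.1805]
for th in (1.47,1.52,1.571): print(th,(proj(S,fw(p,[strap(th,.09,.062),lever(th,0,.108)]))-[260,200])*4)
E
python3 -m creep '[-18,-10,-5,-0.5,0,-1, -18,-10,-5,0,0,0, -18,-10,0,0,0,0, -18,-10,0,0,0,0, 0,0,0,0,0,0]'
python3 - <<'E'
from h import *
go(100.3,-.005,0,.156)
E
```

```text
1.47 [[399.15039016 201.47263856]
 [501.51103116 125.82534975]]
1.52 [[391.28126169 202.58129282]
 [505.6373599  125.28391434]]
1.571 [[383.38741205 203.92926941]
 [509.74344126 124.62836703]]
clock: 7.28
tool_pos: [0.5184, -0.2377, 0.1867]
eef_rot: [0.64, 0.768, -0.01, -0.013]
contact_force: [0.5, -0.5, -0.8]
opening: 0.006
t 7.28 p [ 0.5184 -0.2377  0.1867] xang 100.4 zaxis [-0.033  0.002 -0.999] polar r,ang 10.6 -174.4 F [ 0.5 -0.5 -0.8] open 0.01 q7 [ 0.65  0.74 -0.53  1.75  0.49  0.83  0.06]
shift [-6.2 11.6 30.3] turn [-1.84 -0.47  0.12]
```

```bash
python3 -m creep '[0,8,8,-1.8,-0.4,0, 0,2,12,0,0,0, 0,0,10,0,0,0, 0,0,0,0,0,0]'
python3 - <<'E'
from h import *
go(100.3,-.0157,0,.156)
E
```

```text
clock: 7.62
tool_pos: [0.5228, -0.2354, 0.1486]
eef_rot: [0.641, 0.767, -0.003, -0.007]
contact_force: [-0.9, -0.0, 0.5]
opening: 0.006
t 7.62 p [ 0.5228 -0.2354  0.1486] xang 100.2 zaxis [-0.013  0.004 -1.   ] polar r,ang 6.3 168.4 F [-0.9 -0.   0.5] open 0.01 q7 [ 0.63  0.79 -0.5   1.78  0.53  0.72  0.02]
shift [-18.    5.8  -7.6] turn [-0.71 -0.38 -0.1 ]
```

```bash
python3 -m creep '[-6,5,-4,-0.7,-0.4,0, -6,1,-4,0,0,0, -6,0,0,0,0,0, -6,0,0,0,0,0]'
python3 - <<'E'
from h import *
go(100.3,-.0314,0,.150)
S=snapshot("side");S=S["color"][:,:,::-1]
cv2.imwrite("pics/s5.png",cv2.resize(S[200:330,260:460],None,fx=4,fy=4,interpolation=2))
E
```

```text
clock: 7.95
tool_pos: [0.5337, -0.2551, 0.1555]
eef_rot: [0.639, 0.769, -0.0, -0.002]
contact_force: [0.2, 1.9, -0.7]
opening: 0.003
t 7.95 p [ 0.5337 -0.2551  0.1555] xang 100.6 zaxis [-0.004  0.003 -1.   ] polar r,ang 19.0 -75.6 F [ 0.2  1.9 -0.7] open 0.0 q7 [ 0.66  0.79 -0.51  1.73  0.53  0.76  0.07]
shift [-12.5  -1.4   5.4] turn [-0.19 -0.2   0.27]
```

View pics/s5.png

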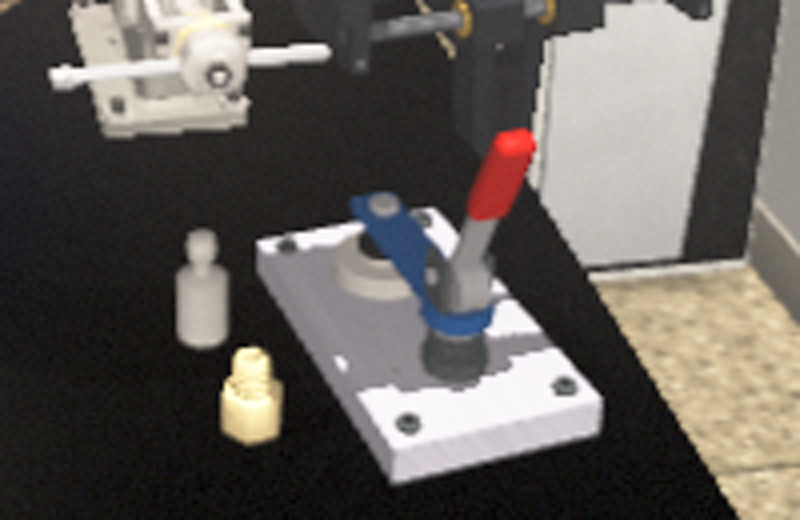

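Contact has just begun (1.9 N) as predicted: the finger is behind the red handle, whose tip is at (515,135). I'll follow the arc now.

```bash
python3 -m creep '[-7,-1,3,0,0,0, -7,0,3,0,0,0, -7,0,4,0,0,0, -7,0,5,0,0,0]'
python3 - <<'E'
from h import *
go(100.3,-.0455,0,.1405)
E
```

```text
clock: 8.33
tool_pos: [0.5393, -0.2849, 0.1411]
eef_rot: [0.639, 0.769, 0.001, -0.001]
contact_force: [-0.1, 1.7, 0.2]
opening: 0.005
t 8.33 p [ 0.5393 -0.2849  0.1411] xang 100.5 zaxis [-0.001  0.004 -1.   ] polar r,ang 49.3 -78.0 F [-0.1  1.7  0.2] open 0.0 q7 [ 0.69  0.83 -0.51  1.69  0.54  0.77  0.11]
shift [ 3.8 -1.5  0.6] turn [ 0.   -0.21  0.24]
```

```bash
python3 -m creep '[-4,-1,6,0,0,0, -4,0,7,0,0,0, -4,0,7,0,0,0, -4,0,7,0,0,0]'
python3 - <<'E'
from h import *
go(100.3,-.0668,0,.114)
E
```

```text
clock: 8.67
tool_pos: [0.5425, -0.3058, 0.1119]
eef_rot: [0.64, 0.768, 0.001, 0.001]
contact_force: [0.8, 1.3, 1.1]
opening: 0.002
t 8.67 p [ 0.5425 -0.3058  0.1119] xang 100.4 zaxis [ 0.003  0.001 -1.   ] polar r,ang 70.4 -79.0 F [0.8 1.3 1.1] open 0.0 q7 [ 0.7   0.89 -0.49  1.67  0.57  0.73  0.12]
shift [ 3.6 -0.9 -2.1] turn [ 0.15 -0.01  0.07]
```

```bash
python3 -m creep '[-2,-1,7,0,0,0, -1,0,7,0,0,0, 0,0,7,0,0,0]'
python3 -m creep '[0,0,6,0,0,0, 0,0,6,0,0,0]'
python3 - <<'E'
from h import *
go(100.3,-.075,0,.0815)
S=snapshot("side");S=S["color"][:,:,::-1]
cv2.imwrite("pics/s6.png",cv2.resize(S[200:330,260:460],None,fx=4,fy=4,interpolation=2))
E
```

```text
clock: 8.92
tool_pos: [0.5425, -0.3118, 0.0883]
eef_rot: [0.641, 0.768, 0.001, 0.002]
contact_force: [1.0, -1.7, 1.9]
opening: 0.007
clock: 9.08
tool_pos: [0.5433, -0.313, 0.0791]
eef_rot: [0.641, 0.767, -0.001, 0.004]
contact_force: [-18.2, 5.1, 77.4]
opening: 0.005
t 9.08 p [ 0.5433 -0.313   0.0791] xang 100.2 zaxis [ 0.005 -0.005 -1.   ] polar r,ang 77.6 -79.4 F [-18.2   5.1  77.4] open 0.01 q7 [ 0.69  0.93 -0.45  1.67  0.6   0.68  0.1 ]
shift [ 2.6 -0.5 -2.4] turn [ 0.21  0.35 -0.07]
```

View pics/s6.png

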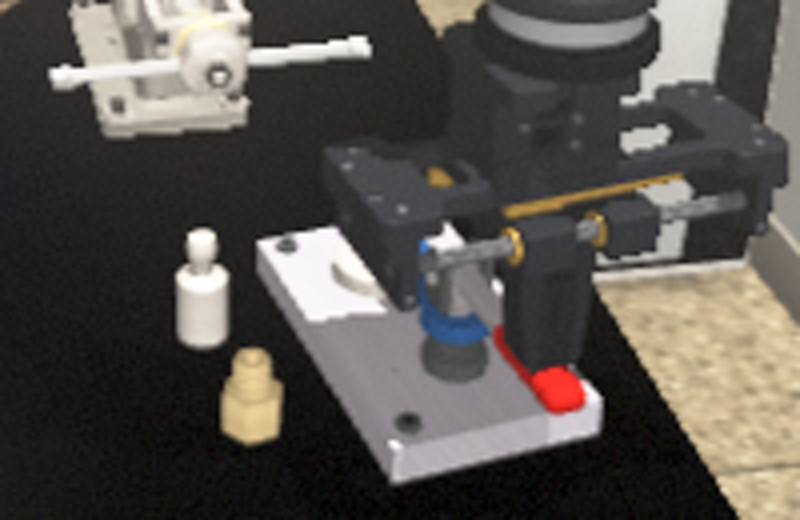

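```bash
python3 -m creep '[0,0,-6,0,0,0, 0,0,-25,0,0,0, 0,0,-40,0,0,0, 0,0,-40,0,0,0]'
python3 -m creep '[-35,0,-10,0,0,0, -40,0,0,0,0,0, -40,0,0,0,0,0, 0,0,0,0,0,0]'
python3 - <<'E'
from h import *
rep()
S=snapshot("side");p=[.5209,-.1924,.1805]
for lv in (1.0,1.1,1.2): print(lv,(proj(S,fw(p,[strap(1.571,.09,.057),lever(1.571,lv,.108)]))-[260,200])*4)
cv2.imwrite("pics/s7.png",cv2.resize(S["color"][200:330,260:460,::-1],None,fx=4,fy=4,interpolation=2))
S=snapshot("top")
cv2.imwrite("pics/t7.png",cv2.resize(S["color"][120:250,330:480,::-1],None,fx=4.6,fy=4.6,interpolation=2))
E
```

```text
clock: 9.47
tool_pos: [0.5367, -0.3088, 0.1884]
eef_rot: [0.64, 0.768, -0.004, -0.005]
contact_force: [0.7, -0.1, 1.1]
opening: 0.006
clock: 9.8
tool_pos: [0.5631, -0.4218, 0.2085]
eef_rot: [0.636, 0.772, -0.003, 0.001]
contact_force: [-1.0, -1.2, 0.2]
opening: 0.004
t 9.8 p [ 0.5631 -0.4218  0.2085] xang 101.0 zaxis [-0.002 -0.005 -1.   ] polar r,ang 188.2 -79.5 F [-1.  -1.2  0.2] open 0.0 q7 [ 0.83  0.88 -0.56  1.32  0.48  1.08  0.4 ]
1.0 [[383.08135194 211.9349605 ]
 [571.82212739 360.24956292]]
1.1 [[383.08135194 211.9349605 ]
 [571.73716243 383.14462022]]
1.2 [[383.08135194 211.9349605 ]
 [570.36751646 404.55053097]]
```

View pics/s7.png

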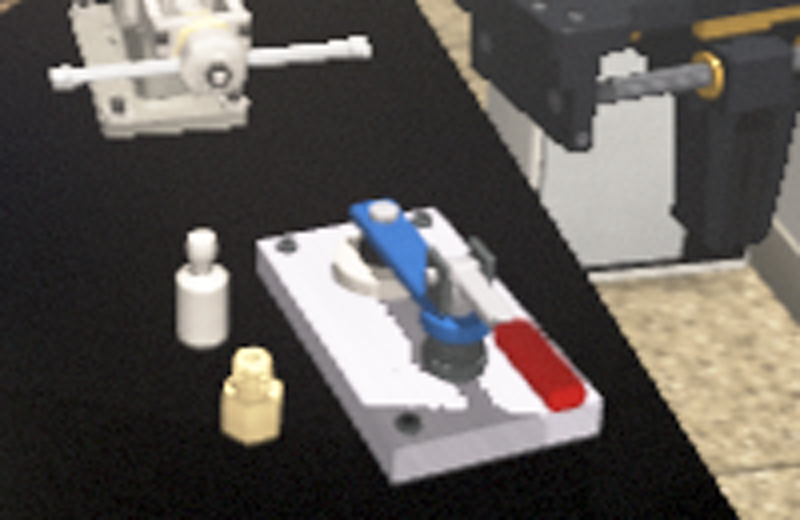

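View pics/t7.png

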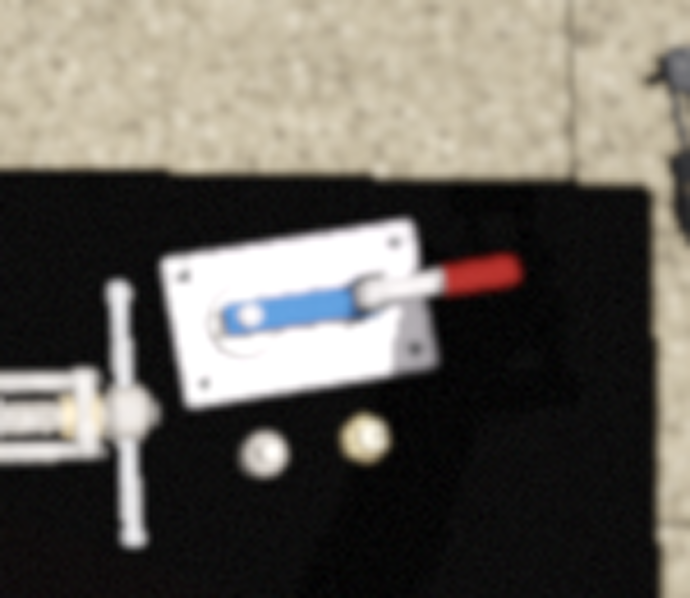

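```bash
python3 -c "
from plant import finish_job
print(finish_job())"
```

```text
the job is handed in; nothing more can be done
None
```

The ring is clamped and the job is handed in at about 10 s on the clock. No verdict was reported.

- **Strap:** I pushed it round with the side of the shut fingers until the force rose to about 15 N at its stop. In the side picture, the nut on the strap lay within about a pixel of where a swing of 1.571 should put it. I checked this before touching the lever.
- **Lever:** I pressed it along its arc to the hard stop. The wrist force there peaked at about 80 N by the readings, under the 120 N limit. After the hand was withdrawn, the end of the handle was where the fully down angle of 1.2 puts it, and the nut sat about 5 mm lower. Pictures cannot show how tight the pad is on the ring, so that rests on the lever being fully down.
- **Ring and bystanders:** The ring still appears seated in its nest, under the pad. The weight and the brass adaptor are at the same pixels as at the start. I did not re-check the pressure gauge, oil bottle or gauge block box at the end, but the arm never went near them.
- **Disagreements:** Several network detections in the top picture were wrong, placing the nest and the lever on the small weight. I took the fixture's pose from the plate's corners in both pictures instead; the fit was within 1.6 pixels. The top camera ran about 1.5 pixels off the side camera at some corners. No check failed.

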